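# Vent the countertop oven: damper fully open, then extractor fan on

### The arm

A 6-joint arm with a two-finger parallel gripper is mounted at the origin on the work surface. World frame = base frame: x ahead of the robot, y to its left, z up, the work surface at z = 0. Lengths are in m, angles in rad, forces in N, time in s.
With the tool pointing down it reaches from about 0.25 to 0.775 m from the base axis. Payload 4 kg.
Tool frame: the origin (TCP) lies on the mounting face of the last link; the fingertips stand 199 mm ahead of it and the grasp point (between the pads) lies 180 mm ahead of it; z points along the fingers, y is the direction in which the jaws open and shut (so a half turn about z gives the same grasp; the last joint's range is limited). The gripper opens to 94 mm and grips with 3 to 60 N. Pads are 16 mm wide; open, the fingers measure 119 mm over their backs; the gripper's body (75 mm by 177 mm) begins 78 mm behind the grasp point.
Start: joints at [-1.36, 0.087, 1.371, -0, 1.684, -0.103], TCP at [0.17, -0.523, 0.405] pointing down, gripper open.
Joint ranges: [-3.1, 3.1], [-0.76, 2.03], [0.27, 2.55], [-1.08, 4.22], [0.17, 2.65], [-2.57, 2.57]. Speed limits (rad/s): [2.79, 2.79, 3.14, 3.14, 3.14, 3.14].

### API

Orientations are given as a unit quaternion [w, x, y, z].
In Python, from bench import r, optics gives the robot as it stands.
- The arm moves only by the tool apply_moves, never from a script. Its argument "steps" is a list of rows, each an object with "dp": the shift along the tool's x, y, z in cm, a list of three; "rot": the turn, a rotation vector about the tool's x, y, z in rad, a list of three. A call has 1 to 20 rows; each row shifts and turns the commanded pose from where the row before left it, along the tool's axes as they then stand; what a row does not reach is not made up. A row lasts 1/10 s, in which the tool goes at most 50 mm and 8.59 degrees, less where a joint would pass 70% of its speed; a pose out of reach is approached as far as the arm can. A call is refused whole if a number of a shift passes 5 or a number of a turn 0.15, either way. A call with a gripper value outside its range is refused whole. "hand" is the opening in per cent of the stroke, from 0 (shut) to 100 (fully open), set as the call begins (left out, the last holds). The fingers move at their own pace and stop on an object; "force" is the grip in N (left out, the last holds). Time passes only in rows, so rows that do not move let the fingers close. It gives the time, the measured TCP pose, the force and the opening at its end, in the units of the state.
- r.get_state(): the state, without advancing time (a new reading comes with each control period).
- optics.camera(name): name is "scene" or "top" or "wrist"; returns a dict with "color" (420x560x3 uint8, red, green, blue), "z_map" (420x560 float32, m along the optical axis (not along the pixel's ray), 0 where there is no reading), "mtx" (3x3 intrinsics, pixels), "R" (3x3) and "t" (3): a world point X has camera coordinates R X + t. Camera axes: x right, y down, z forward; pixel columns grow to the right and rows downward; lengths in m; the calibration is good to about 2 mm. A picture is of the moment at which its call begins.
- r.hand_in(): hands the job in, once; it reports no verdict.
The state is a dict: "t": time; "joint_pos": joint angles; "joint_velocities": joint speeds; "tau": joint torques, N m; "tcp_pos": TCP position; "tcp_rot": TCP orientation; "contact_force": force on the tool from outside, world axes, zero at the start; "torque": the same for the moment, N m; "finger_gap": finger opening in m.
Only numpy, scipy, OpenCV 4.12 (cv2) and the standard library are available. Lean on these libraries where they do the work, as an engineer would, in place of code of your own. Each camera call takes 0.05 s, during which the arm holds its last target.

### The job

Vent the steam from the oven: with your fingertips push the red damper handle on top of the oven out of its shut position, past the half-open click, all the way to the fully open stop, then press the green fan button right down and let it come back up. Only push and press: do not pinch the handle, leave the yellow lamp button alone, and do not shift or pick up anything else that stands on the oven or the bench.

Things in the scene. Friction and masses are not known exactly. Their poses are not given: they have to be found in the camera images.
- oven: Fixed countertop oven, steel box 360 mm deep (x), 500 mm wide (y), flat top 200 mm above the bench; origin on the bench under its centre. Its glass-doored front faces its -x, to the robot; turned up to 12 degrees either way. Flue stub 80 mm across, 60 mm high, at x +120, y -185 mm on its top. Gate, buttons, tin and shaker stand on its top.
- vent: Fixed damper gate on the oven's top: aluminium plate 160 (x) by 190 (y) by 8 mm thick with a black slot along y; origin at the centre of its underside; axes parallel to the oven's. The handle slides along its +y (roughly the robot's left). Black strokes on one side and blue bars on the other mark shut, half, full; the blue bars grow longer towards full.
- damper (a joint): Red handle's position along the slot, m: 0 = shut (start), 0.035 = half open (first click), 0.070 = fully open (second stop, a hard end); grows along the gate's +y. A spring detent holds each position: leaving shut or half open takes about 7 N; past 18 mm, and again past 53 mm, it snaps on into the next position; let go earlier, it springs back. It cannot lift or turn.
- handle_top (a point): Centre of the top edge of the red T-handle, moving with it, 70 mm above the oven's top. The crossbar is 95 mm long across the slot (x) and 20 mm thick along the slot (y); its two flat faces, 10 mm to the -y and +y sides of its centre, reach from 28 to 62 mm above the oven's top, on a thin stem. Push on the -y face to open; pressing both faces at once is pinching. Axes as the gate's.
- vent_shut (a point): Fixed point on the gate, where the handle's centre is when shut, 70 mm above the oven's top. Axes as the gate's.
- vent_full (a point): Fixed point on the gate, where the handle's centre is when fully open, 70 mm along +y from vent_shut, at the same height.
- fan (a joint): Travel of the green fan button, m: 0 = up, 0.006 = fully down; a spring brings it back; 5 N presses it fully down.
- fan_top (a point): Centre of the top of the green fan button, a disc 32 mm across in a black ring 48 mm across; its top is 22 mm above the oven's top when up.
- lamp (a joint): Travel of the yellow lamp button, m, 0 = up; like the fan button. Leave it alone.
- lamp_top (a point): Centre of the top of the yellow lamp button, same shape as the fan button; the two stand about 100 mm apart on the left part of the oven's top, and either may be the one nearer the robot.
- tin: Loose aluminium baking tin, 70 mm across, 50 mm high, on the rear of the oven's top; origin under its centre. Leave alone.
- shaker: Loose glass shaker with steel cap, 48 mm across, 75 mm high, on the rear of the oven's top; origin under its centre. Leave alone.
- bowl: Loose white bowl, 140 mm across, 60 mm high, on the bench to the right of the oven. Leave alone.
- syrup: Loose amber bottle, 60 mm across, 150 mm high, on the bench to the right. Leave alone.
- timer: Loose round white kitchen timer, 64 mm across, 42 mm high, on the bench to the right. Leave alone.
- spatula: Loose spatula lying on the bench to the left. Leave alone.
- scraper: Loose steel bench scraper with a wooden grip, 125 mm long, lying on the bench to the left. Leave alone.

How it is judged:
By the outcome, as a careful person would: the job done as asked, in the order asked, and still so for the second after the job is handed in, with the robot touching nothing.
It also fails if it takes over 48 s, if anything falls off the work surface, if the arm or the gripper's body presses on something with over 40 N, if the wrist force passes 120 N, or if a joint passes its speed limit or range.

## Working session

There is one attempt and no reset: what is moved stays moved. The work goes in short steps, Python scripts to look and compute and a tool call to move; the robot and the scene stay as the last step left them, time stands still between calls to the robot, and variables do not carry over. Pictures are saved under pics/ and viewed, and the job is handed in when it is done.

Besides the shell and the picture viewer there is one more tool, called by a JSON object that holds its "method" and its "body". apply_moves: Moves the arm, as the interface text tells. Its arguments: {"type":"object","properties":{"steps":{"type":"array","items":{"type":"object","properties":{"dp":{"type":"array","items":{"type":"number"}},"rot":{"type":"array","items":{"type":"number"}}}}},"hand":{"type":"number"},"force":{"type":"number"}},"required":["steps"]}

```bash
ls; mkdir -p pics
python3 - <<'E'
from bench import r, optics
import cv2,pickle
s=r.get_state();print({k:s[k] for k in('t','tcp_pos','tcp_rot','finger_gap','contact_force')})
d={}
for n in('scene','top'):
    c=optics.camera(n);d[n]=c;cv2.imwrite(f'pics/{n}0.png',c['color'][:,:,::-1])
    print(n,c['mtx'],c['R'],c['t'])
pickle.dump(d,open('d0.pkl','wb'))
E
```

```text
pics
{'t': 0.0, 'tcp_pos': array([ 0.16974174, -0.52304165,  0.40354101]), 'tcp_rot': array([-1.07425226e-03,  9.87715065e-01,  1.56261940e-01, -4.08481526e-05]), 'finger_gap': 0.09428752767257317, 'contact_force': array([-0.84674341, -0.50550705,  0.54105341])}
scene [[501.22476866   0.         288.5345437 ]
 [  0.         501.22476866 214.57890685]
 [  0.           0.           1.        ]] [[-0.79186021  0.610676    0.00567715]
 [ 0.45621027  0.59769423 -0.65926762]
 [-0.40599212 -0.51945782 -0.75188694]] [ 0.44250943 -0.10332466  2.08856123]
top [[396.31949068   0.         279.64933726]
 [  0.         396.31949068 212.51427763]
 [  0.           0.           1.        ]] [[-0.0250183  -0.99935951  0.02558616]
 [-0.9939945   0.02214024 -0.10716688]
 [ 0.10653176 -0.02811364 -0.99391177]] [-0.04470284  0.54479398  1.19082137]
```

View pics/scene0.png

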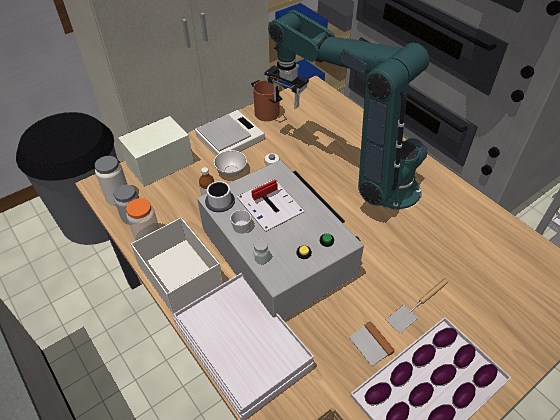

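View pics/top0.png

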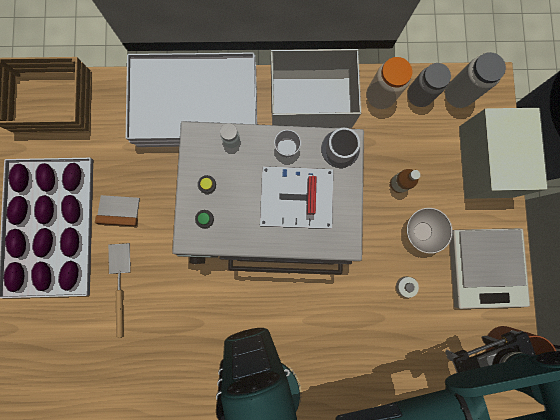

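The top view shows the red handle at about (311,195), with the slot running left. The green button at (204,218) is nearer the robot, and the yellow one is at (206,184). Next I'll measure positions.

```bash
cat > h.py <<'E'
import numpy as np,cv2
def ray(c,u,v,z):
    R,t,K=c['R'],c['t'],c['mtx'];C=-R.T@t
    d=R.T@np.linalg.solve(K,[u,v,1.]);return C+d*(z-C[2])/d[2]
def mask(c,n):
    h=cv2.cvtColor(c['color'],cv2.COLOR_RGB2HSV);H,S,V=h[...,0],h[...,1],h[...,2]
    m={'red':((H<8)|(H>172))&(S>150)&(V>60),'green':(H>45)&(H<85)&(S>110)&(V>40),'yellow':(H>22)&(H<35)&(S>170)&(V>100)}[n]
    return m.astype(np.uint8)
def blobs(c,n,roi=None):
    m=mask(c,n);
    k,l,s,cc=cv2.connectedComponentsWithStats(m)
    return [(s[i].tolist(),cc[i].round(1).tolist(),i) for i in range(1,k) if s[i][4]>30],l
def pts(c,m):
    v,u=np.nonzero(m);z=c['z_map'][v,u];ok=z>0
    p=np.linalg.solve(c['mtx'],np.stack([u,v,np.ones_like(u)]).astype(float))*z
    return ((p.T-c['t'])@c['R'])[ok]
E
python3 - <<'E'
from h import *
import pickle
d=pickle.load(open('d0.pkl','rb'))
for n in d:
    c=d[n]
    for col,z in(('red',.27),('green',.222),('yellow',.222)):
        b,l=blobs(c,col)
        for s,ce,i in b:
            p=pts(c,l==i);print(n,col,s,ce,'ray',ray(c,*ce,z).round(4),'depth med',np.median(p,0).round(4),'zmax',np.percentile(p[:,2],[5,50,95]).round(3))
            if col=='red':
                q=p[p[:,2]>.255];
                if len(q)>10:
                    r_=cv2.minAreaRect((q[:,:2]*1000).astype(np.float32));print('  rect',r_)
                print('  minAreaRect px',cv2.minAreaRect(np.argwhere(l==i)[:,::-1].astype(np.float32)))
# oven top from depth
c=d['top'];P=pts(c,np.ones(c['z_map'].shape,bool))
q=P[(abs(P[:,2]-.2)<.006)&(P[:,0]>.2)&(P[:,0]<.75)&(abs(P[:,1])<.4)]
print(len(q),np.median(q[:,2]),cv2.minAreaRect((q[:,:2]*1000).astype(np.float32)),np.percentile(q,[1,99],axis=0))
big=cv2.resize(c['color'][120:270,170:370],None,fx=4,fy=4,interpolation=cv2.INTER_CUBIC);cv2.imwrite('pics/topcrop.png',big[:,:,::-1])
# plate corners
E
```

```text
scene red [252, 180, 25, 20, 258] [264.0, 189.6] ray [ 0.5788 -0.1136  0.27  ] depth med [ 0.5711 -0.1256  0.256 ] zmax [0.233 0.256 0.272]
  rect ((567.0318603515625, -127.18826293945312), (17.473426818847656, 94.34162902832031), 87.62164306640625)
  minAreaRect px ((264.2919921875, 189.69708251953125), (10.209663391113281, 27.608379364013672), 64.98310089111328)
scene green [322, 234, 10, 9, 72] [326.7, 238.0] ray [0.5187 0.1495 0.222 ] depth med [0.5183 0.1489 0.2208] zmax [0.211 0.221 0.227]
top red [308, 176, 3, 37, 62] [308.8, 195.1] ray [ 0.5598 -0.1244  0.27  ] depth med [ 0.5562 -0.1252  0.2616] zmax [0.26  0.262 0.264]
  rect ((564.0326538085938, -125.42696380615234), (3.9874627590179443, 91.71217346191406), 86.04501342773438)
  minAreaRect px ((308.8277893066406, 193.9940643310547), (1.5852646827697754, 36.047542572021484), 1.9749339818954468)
top red [311, 176, 5, 37, 145] [312.9, 194.2] ray [ 0.5618 -0.1347  0.27  ] depth med [ 0.5623 -0.135   0.268 ] zmax [0.259 0.268 0.272]
  rect ((563.5270385742188, -135.5566864013672), (11.476353645324707, 93.0535659790039), 88.01983642578125)
  minAreaRect px ((313.0, 194.0), (36.0, 4.0), 90.0)
top green [198, 213, 11, 11, 104] [203.2, 218.0] ray [0.5132 0.1451 0.222 ] depth med [0.513  0.1456 0.2213] zmax [0.219 0.221 0.224]
18055 0.199718285365592 ((474.9566650390625, -27.47637939453125), (516.8411865234375, 550.0560913085938), 89.93733978271484) [[ 0.40310378 -0.27379997  0.1950505 ]
 [ 0.74610126  0.21872429  0.20570441]]
```

View pics/topcrop.png

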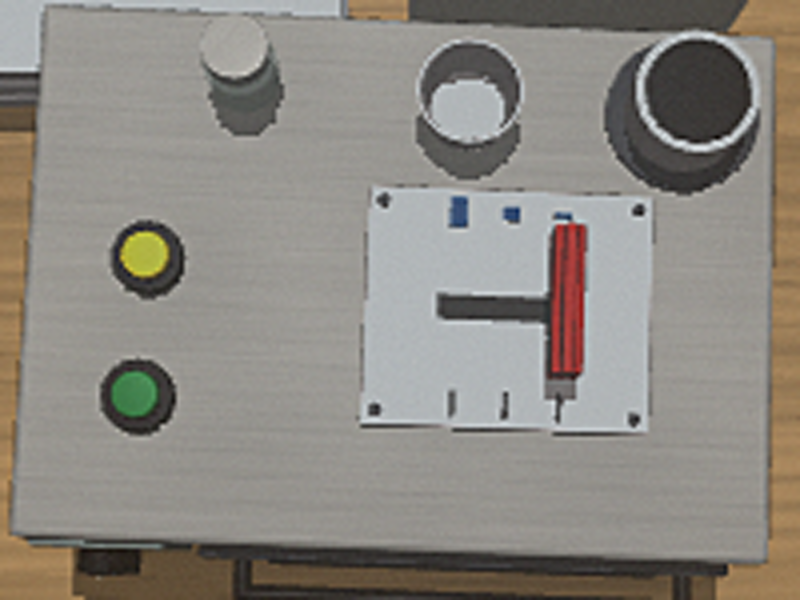

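Run:
```python
from h import *
import pickle
from scipy.spatial.transform import Rotation as Ro
d=pickle.load(open('d0.pkl','rb'));c=d['top']
cr=lambda u,v:(170+(u-1.5)/4,120+(v-1.5)/4)
P=[ray(c,*cr(*p),.2)[:2] for p in[(12,533),(765,562),(772,40),(47,6)]]
P=np.array(P);print(P.round(4),'ctr',P.mean(0))
print('yaw deg',[np.degrees(np.arctan2(-(a-b)[0],(a-b)[1])) for a,b in((P[0],P[1]),(P[3],P[2]))],np.degrees(np.arctan2((P[2]-P[1])[1],(P[2]-P[1])[0])))
G=np.array([ray(c,*cr(*p),.208)[:2] for p in[(361,426),(648,432),(653,198),(372,187)]]);print('gate',G.round(4),G.mean(0),'yaw',[np.degrees(np.arctan2(-(a-b)[0],(a-b)[1])) for a,b in((G[0],G[1]),(G[3],G[2]))])
print('yellow',ray(c,*cr(145,255),.222))
S=np.array([ray(c,*cr(*p),.208)[:2] for p in[(439,307)]]);print('slot end',S)
print('tool R',Ro.from_quat(np.array([-1.07425226e-03,9.87715065e-01,1.56261940e-01,-4.08481526e-05]),scalar_first=True).as_matrix().round(4))
```

```text
[[ 0.426   0.2283]
 [ 0.3948 -0.2631]
 [ 0.7474 -0.2845]
 [ 0.7792  0.2062]] ctr [ 0.58682332 -0.02827018]
yaw deg [np.float64(-3.6315240295462847), np.float64(-3.7092062735301257)] -3.477179150210268
gate [[ 4.899e-01  1.000e-04]
 [ 4.816e-01 -1.880e-01]
 [ 6.377e-01 -1.975e-01]
 [ 6.488e-01 -1.040e-02]] [ 0.56449375 -0.09895552] yaw [np.float64(-2.52793264947078), np.float64(-3.386354846745929)]
yellow [0.60345161 0.1378103  0.222     ]
slot end [[ 0.56733624 -0.05288451]]
tool R [[ 9.512e-01  3.087e-01 -4.000e-04]
 [ 3.087e-01 -9.512e-01  2.100e-03]
 [ 3.000e-04 -2.100e-03 -1.000e+00]]
```

{"method": "apply_moves", "body": {"steps": [{"dp": [0,0,-1.1],"rot": [0,0,-0.1]},{"dp": [0,0,-1.1],"rot": [0,0,-0.1]},{"dp": [0,0,-1.1],"rot": [0,0,-0.1]},{"dp": [0,0,-1.1],"rot": [0,0,-0.1]},{"dp": [0,0,-1.1],"rot": [0,0,-0.1]},{"dp": [0,0,-1.1],"rot": [0,0,-0.1]},{"dp": [0,0,-1.1],"rot": [0,0,-0.1]},{"dp": [0,0,-1.1],"rot": [0,0,-0.1]},{"dp": [0,0,-1.1],"rot": [0,0,-0.1]},{"dp": [0,0,0],"rot": [0,0,-0.1]},{"dp": [0,0,0],"rot": [0,0,-0.1]},{"dp": [0,0,0],"rot": [0,0,-0.094]},{"dp": [0,0,0],"rot": [0,0,0]}], "hand": 0, "force": 20}}

```text
t: 1.4
tcp_pos: [0.1698, -0.5232, 0.5031]
tcp_rot: [-0.0, 0.729, 0.684, 0.0]
contact_force: [-0.5, -0.4, -0.4]
finger_gap: 0.0009
```

```bash
cat > st.py <<'E'
from bench import r
import numpy as np,sys
from scipy.spatial.transform import Rotation as Ro
s=r.get_state();R=Ro.from_quat(s['tcp_rot'],scalar_first=True).as_matrix()
tip=s['tcp_pos']+R[:,2]*.199
print('t',s['t'],'tip',tip.round(4),'head',np.degrees(np.arctan2(R[1,0],R[0,0])).round(2),'zax',R[:,2].round(4),'F',s['contact_force'].round(2),'gap',round(s['finger_gap'],4),'q',s['joint_pos'].round(2))
if len(sys.argv)>3:
    print('to target, tool cm',(R.T@(np.array(sys.argv[1:4],float)-tip)*100).round(2))
E
python3 st.py .561 -.18 .30
```

```text
t 1.4 tip [ 0.1697 -0.523   0.3041] head 86.38 zax [-2.e-04  1.e-03 -1.e+00] F [-0.53 -0.4  -0.37] gap 0.0009 q [-1.36  0.09  1.17  0.    1.88 -1.3 ]
to target, tool cm [36.7  36.88  0.44]
```

{"method": "apply_moves", "body": {"steps": [{"dp": [1.0,1.0,0]},{"dp": [1.9,1.9,0]},{"dp": [1.9,1.9,0]},{"dp": [1.9,1.9,0]},{"dp": [1.9,1.9,0]},{"dp": [1.9,1.9,0]},{"dp": [1.9,1.9,0]},{"dp": [1.9,1.9,0]},{"dp": [1.9,1.9,0]},{"dp": [1.9,1.9,0]},{"dp": [1.9,1.9,0]},{"dp": [1.9,1.9,0]},{"dp": [1.9,1.9,0]},{"dp": [1.9,1.9,0]},{"dp": [1.9,1.9,0]},{"dp": [1.9,1.9,0]},{"dp": [1.9,1.9,0]},{"dp": [1.9,1.9,0]},{"dp": [1.9,1.9,0]},{"dp": [1.5,1.7,0]}]}}

```text
schema error: expected keys dp, rot
```

```bash
python3 st.py .561 -.18 .243
cat > look.py <<'E'
from bench import optics
import cv2,sys,pickle
for n in sys.argv[2:]:
    c=optics.camera(n);pickle.dump(c,open(f'{n}.pkl','wb'))
    im=c['color']
    if n=='top': im=cv2.resize(im[110:280,165:375],None,fx=3,fy=3,interpolation=cv2.INTER_CUBIC)
    if n=='scene': im=cv2.resize(im[130:330,180:380],None,fx=3,fy=3,interpolation=cv2.INTER_CUBIC)
    cv2.imwrite(f'pics/{n}{sys.argv[1]}.png',im[:,:,::-1])
E
python3 look.py 1 scene top
```

```text
t 1.4 tip [ 0.1697 -0.523   0.3041] head 86.38 zax [-2.e-04  1.e-03 -1.e+00] F [-0.53 -0.4  -0.37] gap 0.0009 q [-1.36  0.09  1.17  0.    1.88 -1.3 ]
to target, tool cm [36.7  36.88  6.14]
```

View pics/scene1.png

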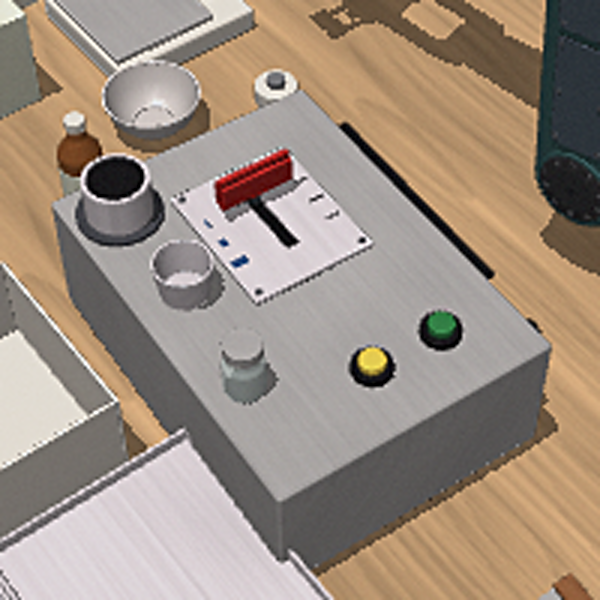

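View pics/top1.png

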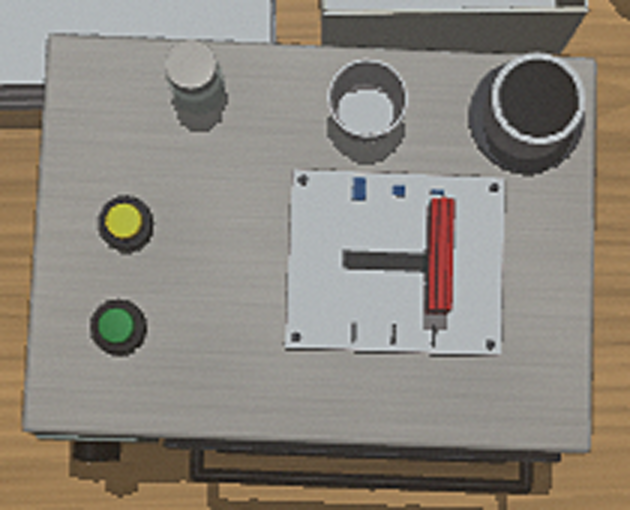

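The call was refused because each row also needs `rot`. The pictures show the scene unchanged, with the handle shut at (435,255) in the top crop.

{"method": "apply_moves", "body": {"steps": [{"dp": [1.0,1.0,0],"rot": [0,0,0]},{"dp": [1.9,1.9,0],"rot": [0,0,0]},{"dp": [1.9,1.9,0],"rot": [0,0,0]},{"dp": [1.9,1.9,0],"rot": [0,0,0]},{"dp": [1.9,1.9,0],"rot": [0,0,0]},{"dp": [1.9,1.9,0],"rot": [0,0,0]},{"dp": [1.9,1.9,0],"rot": [0,0,0]},{"dp": [1.9,1.9,0],"rot": [0,0,0]},{"dp": [1.9,1.9,0],"rot": [0,0,0]},{"dp": [1.9,1.9,0],"rot": [0,0,0]},{"dp": [1.9,1.9,0],"rot": [0,0,0]},{"dp": [1.9,1.9,0],"rot": [0,0,0]},{"dp": [1.9,1.9,0],"rot": [0,0,0]},{"dp": [1.9,1.9,0],"rot": [0,0,0]},{"dp": [1.9,1.9,0],"rot": [0,0,0]},{"dp": [1.9,1.9,0],"rot": [0,0,0]},{"dp": [1.9,1.9,0],"rot": [0,0,0]},{"dp": [1.9,1.9,0],"rot": [0,0,0]},{"dp": [1.9,1.9,0],"rot": [0,0,0]},{"dp": [1.5,1.7,0],"rot": [0,0,0]}]}}

```text
t: 3.5
tcp_pos: [0.562, -0.1779, 0.5037]
tcp_rot: [-0.0, 0.729, 0.685, 0.0]
contact_force: [-0.5, 0.1, -0.2]
finger_gap: 0.0005
```

```bash
python3 st.py .561 -.18 .243; python3 look.py 2 scene wrist
```

```text
t 3.5 tip [ 0.562  -0.1778  0.3047] head 86.42 zax [ 1.e-04  5.e-04 -1.e+00] F [-0.54  0.06 -0.24] gap 0.0005 q [-0.4   0.18  1.07  0.    1.89 -0.34]
to target, tool cm [-0.23 -0.08  6.17]
```

View pics/scene2.png

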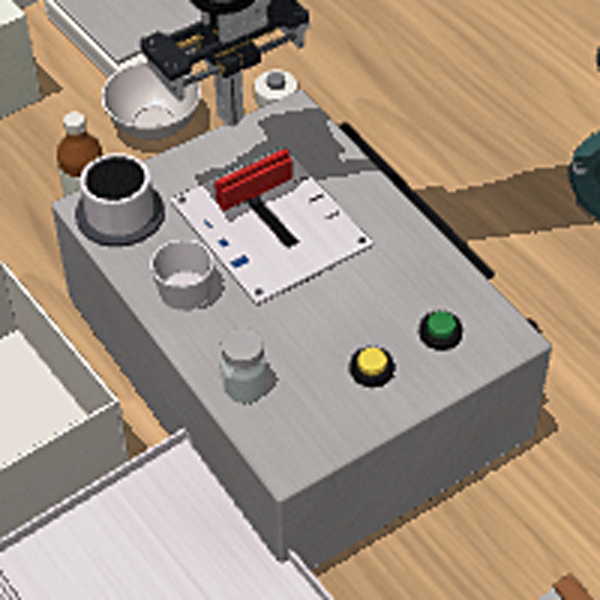

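View pics/wrist2.png

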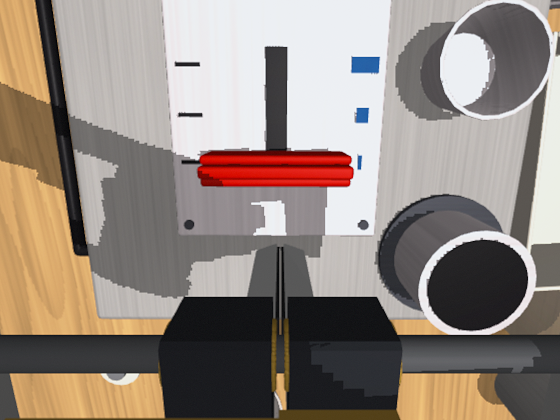

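The wrist view shows the closed fingers at col 280, in line with the bar's centre at col 275, on its -y side and clear of the flue. Now I'll descend.

{"method": "apply_moves", "body": {"steps": [{"dp": [0,0,1.0],"rot": [0,0,0]},{"dp": [0,0,1.0],"rot": [0,0,0]},{"dp": [0,0,1.0],"rot": [0,0,0]},{"dp": [0,0,1.0],"rot": [0,0,0]},{"dp": [0,0,1.0],"rot": [0,0,0]},{"dp": [0,0,1.0],"rot": [0,0,0]},{"dp": [0,0,0],"rot": [0,0,0]},{"dp": [0.5,0,0],"rot": [0,0,0]},{"dp": [0.5,0,0],"rot": [0,0,0]},{"dp": [0.5,0,0],"rot": [0,0,0]},{"dp": [0.3,0,0],"rot": [0,0,0]},{"dp": [0,0,0],"rot": [0,0,0]}]}}

```text
t: 4.8
tcp_pos: [0.5623, -0.1615, 0.4442]
tcp_rot: [0.0, 0.729, 0.685, 0.0]
contact_force: [-1.0, -0.3, 0.0]
finger_gap: 0.0006
```

```bash
python3 st.py; python3 look.py 3 scene wrist
```

```text
t 4.8 tip [ 0.5625 -0.1615  0.2452] head 86.45 zax [ 8.e-04 -3.e-04 -1.e+00] F [-0.98 -0.33  0.  ] gap 0.0006 q [-0.38  0.16  1.21  0.    1.77 -0.31]
```

View pics/scene3.png

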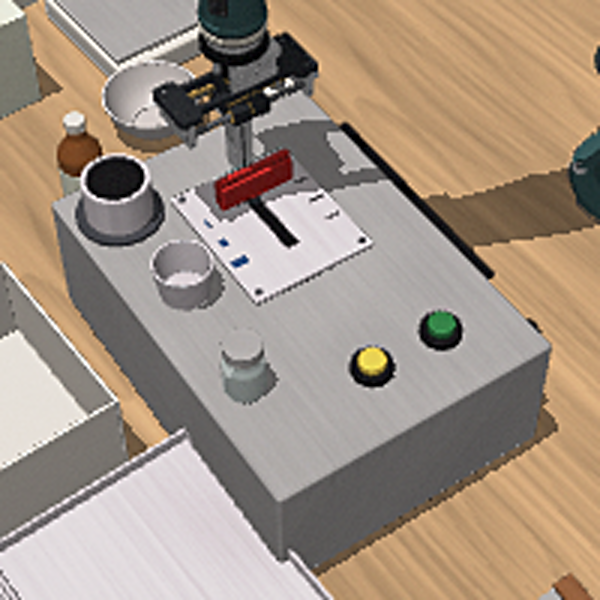

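View pics/wrist3.png

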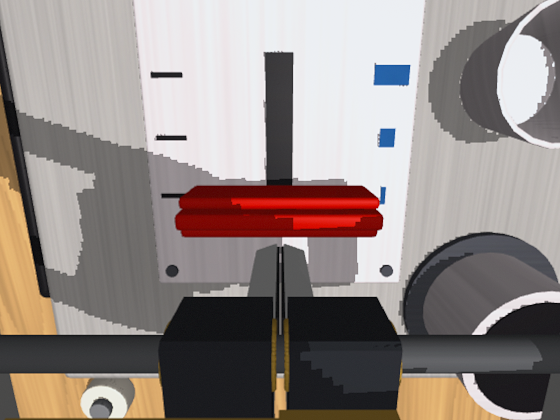

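{"method": "apply_moves", "body": {"steps": [{"dp": [0.4,0,0],"rot": [0,0,0]},{"dp": [0.4,0,0],"rot": [0,0,0]},{"dp": [0.3,0,0],"rot": [0,0,0]},{"dp": [0.3,0,0],"rot": [0,0,0]},{"dp": [0.3,0,0],"rot": [0,0,0]},{"dp": [0,0,0],"rot": [0,0,0]}]}}

```text
t: 5.5
tcp_pos: [0.5633, -0.1459, 0.4437]
tcp_rot: [0.001, 0.729, 0.684, -0.001]
contact_force: [0.2, -4.0, -0.2]
finger_gap: 0.0003
```

```bash
python3 st.py
```

```text
t 5.5 tip [ 0.5632 -0.1465  0.2447] head 86.32 zax [-1.0e-04 -3.1e-03 -1.0e+00] F [ 0.18 -4.04 -0.23] gap 0.0003 q [-0.35  0.15  1.22 -0.    1.77 -0.29]
```

In contact at about 4 N. I'll keep pushing.

{"method": "apply_moves", "body": {"steps": [{"dp": [0.4,0,0],"rot": [0,0,0]},{"dp": [0.4,0,0],"rot": [0,0,0]},{"dp": [0.4,0,0],"rot": [0,0,0]},{"dp": [0.4,0,0],"rot": [0,0,0]},{"dp": [0.4,0,0],"rot": [0,0,0]},{"dp": [0.4,0,0],"rot": [0,0,0]},{"dp": [0.4,0,0],"rot": [0,0,0]},{"dp": [0.4,0,0],"rot": [0,0,0]},{"dp": [0.4,0,0],"rot": [0,0,0]},{"dp": [0,0,0],"rot": [0,0,0]}]}}

```text
t: 6.5
tcp_pos: [0.5655, -0.1098, 0.4437]
tcp_rot: [0.001, 0.729, 0.684, -0.001]
contact_force: [-0.1, -3.9, -0.0]
finger_gap: 0.0007
```

```bash
python3 st.py;python3 look.py 4 wrist
```

```text
t 6.5 tip [ 0.5655 -0.1105  0.2447] head 86.32 zax [-1.0e-04 -3.2e-03 -1.0e+00] F [-0.08 -3.95 -0.04] gap 0.0007 q [-0.29  0.14  1.23 -0.    1.77 -0.23]
```

View pics/wrist4.png

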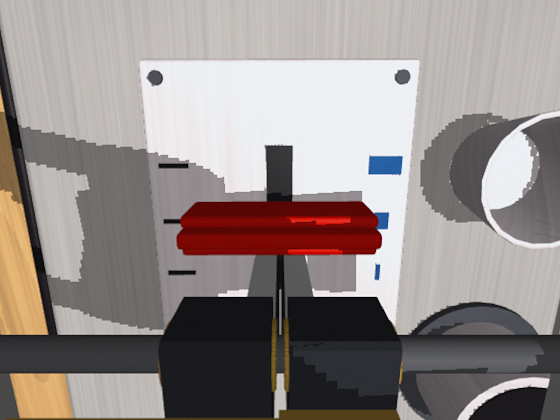

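The handle is at the half-open mark. I'll push on towards full.

{"method": "apply_moves", "body": {"steps": [{"dp": [0.4,0,0],"rot": [0,0,0]},{"dp": [0.4,0,0],"rot": [0,0,0]},{"dp": [0.4,0,0],"rot": [0,0,0]},{"dp": [0.4,0,0],"rot": [0,0,0]},{"dp": [0.4,0,0],"rot": [0,0,0]},{"dp": [0.4,0,0],"rot": [0,0,0]},{"dp": [0.4,0,0],"rot": [0,0,0]},{"dp": [0.3,0,0],"rot": [0,0,0]},{"dp": [0,0,0],"rot": [0,0,0]}]}}

```text
t: 7.45
tcp_pos: [0.5673, -0.0812, 0.4438]
tcp_rot: [0.004, 0.731, 0.683, -0.004]
contact_force: [-1.1, -11.6, -0.8]
finger_gap: 0.0008
```

```bash
python3 st.py;python3 look.py 5 wrist
```

```text
t 7.45 tip [ 0.5672 -0.0834  0.2448] head 86.13 zax [-6.000e-04 -1.080e-02 -9.999e-01] F [ -1.14 -11.62  -0.81] gap 0.0008 q [-0.24  0.13  1.24 -0.01  1.76 -0.17]
```

View pics/wrist5.png

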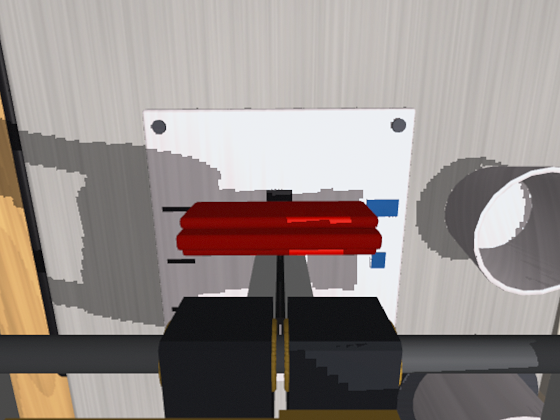

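{"method": "apply_moves", "body": {"steps": [{"dp": [0.2,0,0],"rot": [0,0,0]},{"dp": [0.2,0,0],"rot": [0,0,0]},{"dp": [0,0,0],"rot": [0,0,0]}]}}

```text
t: 7.8
tcp_pos: [0.5674, -0.0798, 0.4438]
tcp_rot: [0.006, 0.732, 0.681, -0.006]
contact_force: [-1.6, -19.8, -0.5]
finger_gap: 0.0008
```

```bash
python3 st.py;python3 look.py 6 wrist scene
```

```text
t 7.8 tip [ 0.5672 -0.0833  0.2449] head 85.9 zax [-0.0011 -0.0176 -0.9998] F [ -1.57 -19.83  -0.54] gap 0.0008 q [-0.23  0.13  1.24 -0.02  1.76 -0.17]
```

View pics/wrist6.png

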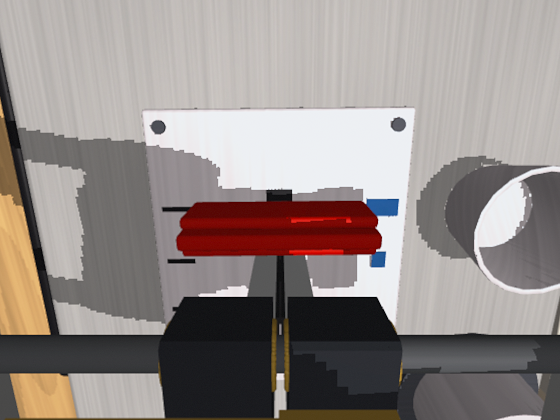

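View pics/scene6.png

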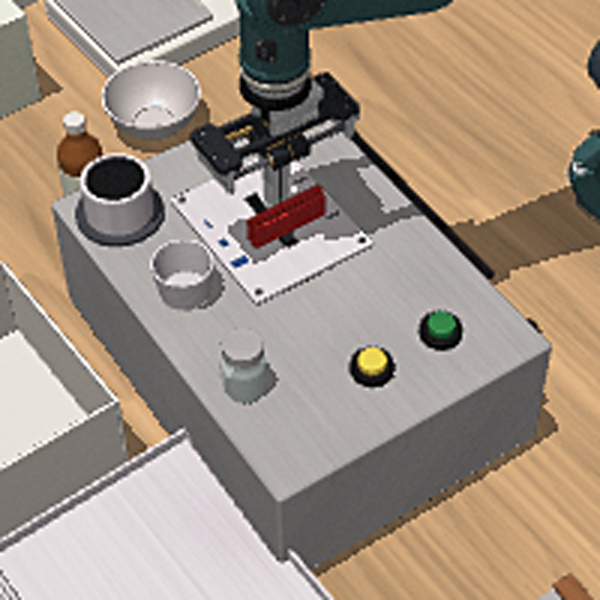

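The tip stayed put while the force rose to 20 N, so that is the hard stop. I'll back off, rise and check.

{"method": "apply_moves", "body": {"steps": [{"dp": [-0.4,0,0],"rot": [0,0,0]},{"dp": [-0.5,0,0],"rot": [0,0,0]},{"dp": [-0.8,0,0],"rot": [0,0,0]},{"dp": [-0.8,0,0],"rot": [0,0,0]},{"dp": [-0.3,0,0],"rot": [0,0,0]},{"dp": [0,0,0],"rot": [0,0,0]},{"dp": [0,0,-1.5],"rot": [0,0,0]},{"dp": [0,0,-1.5],"rot": [0,0,0]},{"dp": [0,0,-1.5],"rot": [0,0,0]},{"dp": [0,0,-1.5],"rot": [0,0,0]},{"dp": [0,0,0],"rot": [0,0,0]}]}}

```text
t: 9.0
tcp_pos: [0.5658, -0.1017, 0.5078]
tcp_rot: [0.003, 0.729, 0.685, 0.002]
contact_force: [0.2, 0.7, 1.3]
finger_gap: 0.0003
```

```bash
python3 look.py 7 wrist scene; python3 st.py .516 .147 .30
python3 - <<'E'
from h import *
import pickle
d=pickle.load(open('d0.pkl','rb'))
for n,c in(('before',d['scene']),('now',pickle.load(open('scene.pkl','rb')))):
    b,l=blobs(c,'red')
    s,ce,i=max(b,key=lambda q:q[0][4]);p=pts(c,l==i);p=p[p[:,2]>.255];print(n,s,cv2.minAreaRect((p[:,:2]*1000).astype(np.float32)))
E
```

```text
t 9.1 tip [ 0.5663 -0.102   0.3055] head 86.42 zax [ 1.6e-03 -4.0e-04 -1.0e+00] F [0.29 0.64 0.54] gap 0.0005 q [-0.28  0.15  1.11  0.    1.88 -0.21]
to target, tool cm [24.54 -6.58  0.53]
before [252, 180, 25, 20, 258] ((567.0318603515625, -127.18826293945312), (17.473426818847656, 94.34162902832031), 87.62164306640625)
now [262, 192, 26, 21, 264] ((573.6851196289062, -58.246002197265625), (17.245901107788086, 93.20469665527344), 83.52285766601562)
```

View pics/wrist7.png

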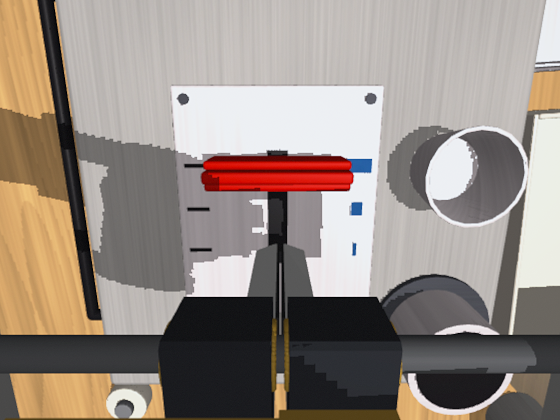

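View pics/scene7.png

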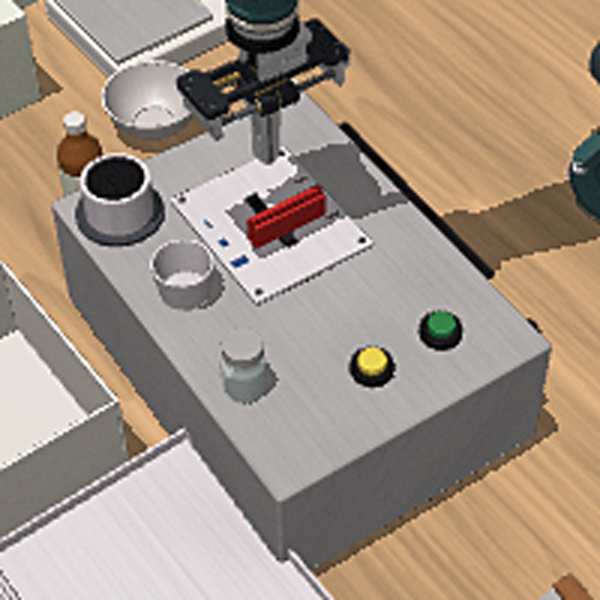

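The handle moved 69 mm and stays at the full mark after release. Now over to the green button.

{"method": "apply_moves", "body": {"steps": [{"dp": [0,-0.5,-1.0],"rot": [0,0,0]},{"dp": [0.5,-0.5,-1.0],"rot": [0,0,0]},{"dp": [1.5,-0.5,0],"rot": [0,0,0]},{"dp": [2.0,-0.5,0],"rot": [0,0,0]},{"dp": [2.0,-0.5,0],"rot": [0,0,0]},{"dp": [2.0,-0.5,0],"rot": [0,0,0]},{"dp": [2.0,-0.5,0],"rot": [0,0,0]},{"dp": [2.0,-0.5,0],"rot": [0,0,0]},{"dp": [2.0,-0.5,0],"rot": [0,0,0]},{"dp": [2.0,-0.5,0],"rot": [0,0,0]},{"dp": [2.0,-0.5,0],"rot": [0,0,0]},{"dp": [2.0,-0.5,0],"rot": [0,0,0]},{"dp": [2.0,-0.6,1.0],"rot": [0,0,0]},{"dp": [1.5,0,1.0],"rot": [0,0,0]},{"dp": [1.0,0,1.0],"rot": [0,0,0]},{"dp": [0,0,1.0],"rot": [0,0,0]},{"dp": [0,0,1.0],"rot": [0,0,0]},{"dp": [0,0,0.5],"rot": [0,0,0]},{"dp": [0,0,0],"rot": [0,0,0]},{"dp": [0,0,0],"rot": [0,0,0]}]}}

```text
t: 11.1
tcp_pos: [0.5158, 0.1458, 0.4689]
tcp_rot: [0.0, 0.729, 0.684, 0.0]
contact_force: [0.4, 0.2, -0.1]
finger_gap: 0.0004
```

```bash
python3 look.py 8 wrist scene top; python3 st.py .516 .147 .222
```

```text
t 11.25 tip [0.516  0.1461 0.2704] head 86.36 zax [ 1.4e-03  1.0e-04 -1.0e+00] F [-0.    0.82  0.68] gap 0.0003 q [ 0.17  0.05  1.28 -0.    1.81  0.23]
to target, tool cm [ 0.09 -0.01  4.84]
```

View pics/wrist8.png

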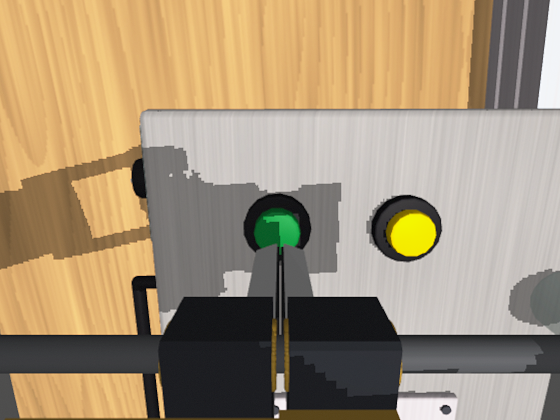

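View pics/scene8.png

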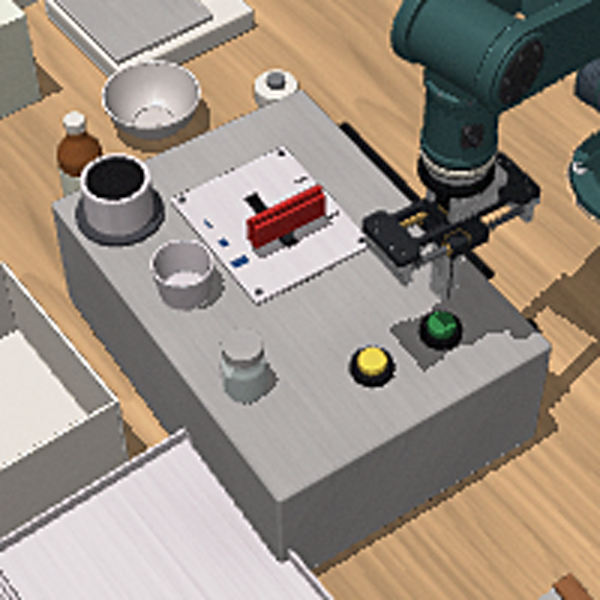

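View pics/top8.png

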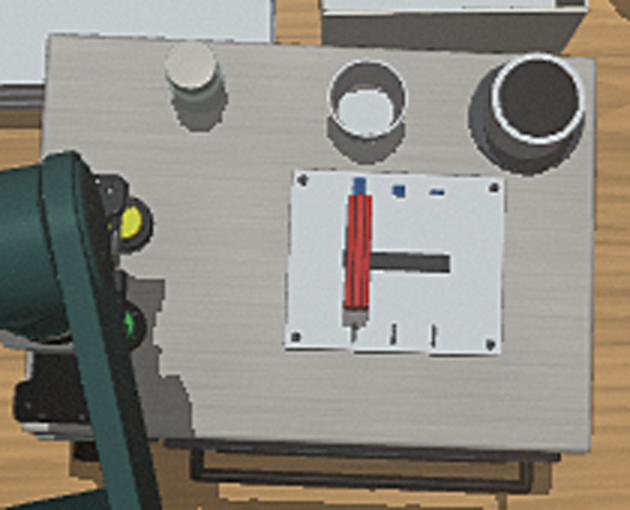

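The handle is at the full marks, (357,250) in the top crop. The fingers are over the green button; I'll confirm the offset in the wrist view.

Run:
```python
from h import *
import pickle
c=pickle.load(open('wrist.pkl','rb'))
b,l=blobs(c,'green')
for s,ce,i in b:
    q=np.argwhere(l==i)[:,::-1]; print(s,ce)
    # top disc outline: width extreme columns + top row
    hull=cv2.convexHull(q.astype(np.int32))[:,0]
    (x,y),rad=cv2.minEnclosingCircle(hull.astype(np.float32));print('circ',x,y,rad,ray(c,x,y,.222).round(4))
    p=pts(c,l==i);print(p.min(0).round(4),p.max(0).round(4))
X=np.array([.516,.1461,.2704]);p=c['mtx']@(c['R']@X+c['t']);print('tip px',p[:2]/p[2])
```

```text
[254, 208, 47, 47, 1530] [276.7, 228.5]
circ 276.9009094238281 230.71888732910156 23.925689697265625 [0.5136 0.1468 0.222 ]
[0.4978 0.1342 0.2099] [0.5294 0.16   0.2799]
tip px [280.88642776 259.42513424]
```

{"method": "apply_moves", "body": {"steps": [{"dp": [0.1,-0.2,0.5],"rot": [0,0,0]},{"dp": [0,0,1.0],"rot": [0,0,0]},{"dp": [0,0,1.0],"rot": [0,0,0]},{"dp": [0,0,1.0],"rot": [0,0,0]},{"dp": [0,0,0.5],"rot": [0,0,0]},{"dp": [0,0,0.3],"rot": [0,0,0]},{"dp": [0,0,0.3],"rot": [0,0,0]},{"dp": [0,0,0.3],"rot": [0,0,0]},{"dp": [0,0,0.3],"rot": [0,0,0]},{"dp": [0,0,0.2],"rot": [0,0,0]},{"dp": [0,0,0],"rot": [0,0,0]}]}}

```text
t: 12.35
tcp_pos: [0.5135, 0.1475, 0.4157]
tcp_rot: [0.0, 0.729, 0.684, 0.001]
contact_force: [-0.5, -0.2, 5.0]
finger_gap: 0.0005
```

```bash
python3 st.py;python3 look.py 9 wrist scene
```

```text
t 12.35 tip [0.5138 0.1476 0.2167] head 86.39 zax [ 1.5e-03  2.0e-04 -1.0e+00] F [-0.53 -0.22  4.99] gap 0.0005 q [ 0.17  0.05  1.39 -0.    1.7   0.24]
```

View pics/scene9.png

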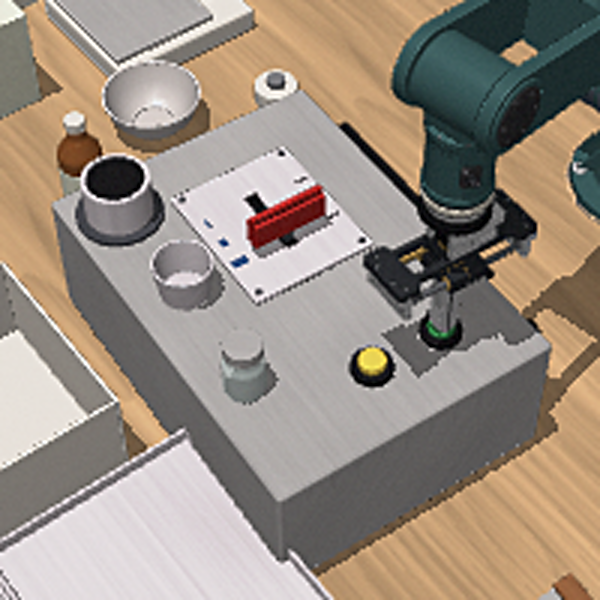

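View pics/wrist9.png

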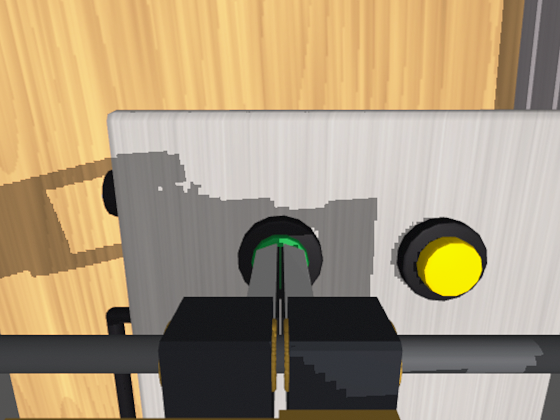

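The fingers are pressing the green button at z .2167 with 5 N. I'll go a bit further until the force shows the bottom stop.

{"method": "apply_moves", "body": {"steps": [{"dp": [0,0,0.2],"rot": [0,0,0]},{"dp": [0,0,0.2],"rot": [0,0,0]},{"dp": [0,0,0],"rot": [0,0,0]},{"dp": [0,0,0],"rot": [0,0,0]}]}}

```text
t: 12.85
tcp_pos: [0.513, 0.1475, 0.4152]
tcp_rot: [0.001, 0.729, 0.685, 0.002]
contact_force: [-5.8, -2.1, 15.5]
finger_gap: 0.0006
```

```bash
python3 st.py
```

```text
t 12.85 tip [0.5139 0.1476 0.2162] head 86.4 zax [ 4.6e-03  6.0e-04 -1.0e+00] F [-5.81 -2.14 15.48] gap 0.0006 q [ 0.17  0.05  1.39 -0.    1.7   0.24]
```

The button is at its bottom stop (tip z .216, force up to 15 N with no further travel). Now I'll lift.

{"method": "apply_moves", "body": {"steps": [{"dp": [0,0,-0.5],"rot": [0,0,0]},{"dp": [0,0,-0.5],"rot": [0,0,0]},{"dp": [0,0,-1.0],"rot": [0,0,0]},{"dp": [0,0,-2.0],"rot": [0,0,0]},{"dp": [0,0,-2.0],"rot": [0,0,0]},{"dp": [0,0,-2.0],"rot": [0,0,0]},{"dp": [0,0,-2.0],"rot": [0,0,0]},{"dp": [0,0,-1.0],"rot": [0,0,0]},{"dp": [0,0,0],"rot": [0,0,0]},{"dp": [0,0,0],"rot": [0,0,0]},{"dp": [0,0,0],"rot": [0,0,0]}]}}

```text
t: 13.95
tcp_pos: [0.5139, 0.1476, 0.519]
tcp_rot: [-0.001, 0.729, 0.684, -0.001]
contact_force: [-0.1, 0.0, -0.8]
finger_gap: 0.0005
```

```bash
python3 st.py;python3 look.py 10 wrist scene top;python3 - <<'E'
from h import *
import pickle
d=pickle.load(open('d0.pkl','rb'))
for n,c in(('before',d['scene']),('now',pickle.load(open('scene.pkl','rb')))):
  for col in('red','green'):
    b,l=blobs(c,col)
    s,ce,i=max(b,key=lambda q:q[0][4]);p=pts(c,l==i);print(n,col,s,ce,np.median(p,0).round(4))
c=pickle.load(open('wrist.pkl','rb'))
for col in('green','yellow'):
    b,l=blobs(c,col);s,ce,i=max(b,key=lambda q:q[0][4]);print(col,np.median(pts(c,l==i),0).round(4))
E
```

```text
t 13.95 tip [0.5133 0.1475 0.32  ] head 86.39 zax [-2.7e-03 -6.0e-04 -1.0e+00] F [-0.12  0.04 -0.76] gap 0.0005 q [ 0.17  0.06  1.17 -0.    1.91  0.24]
before red [252, 180, 25, 20, 258] [264.0, 189.6] [ 0.5711 -0.1256  0.256 ]
before green [322, 234, 10, 9, 72] [326.7, 238.0] [0.5183 0.1489 0.2208]
now red [263, 192, 25, 21, 262] [275.0, 201.8] [ 0.5741 -0.056   0.2571]
now green [322, 234, 10, 9, 72] [326.6, 237.9] [0.5189 0.1482 0.2214]
green [0.5135 0.1457 0.221 ]
yellow [0.6038 0.1389 0.2211]
```

View pics/scene10.png

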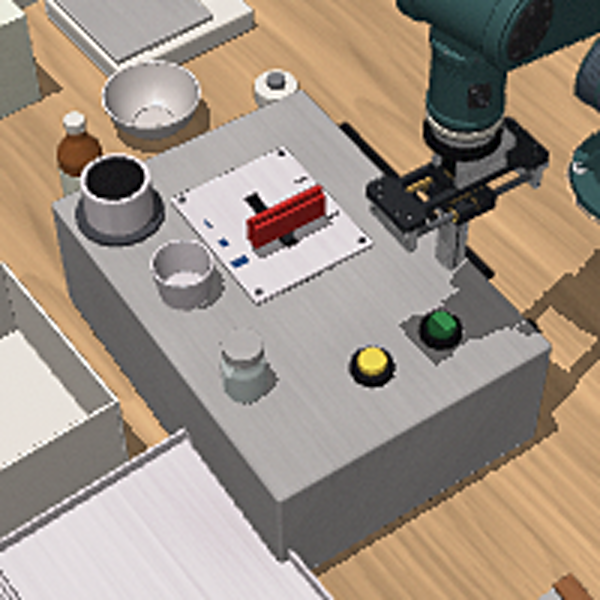

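View pics/top10.png

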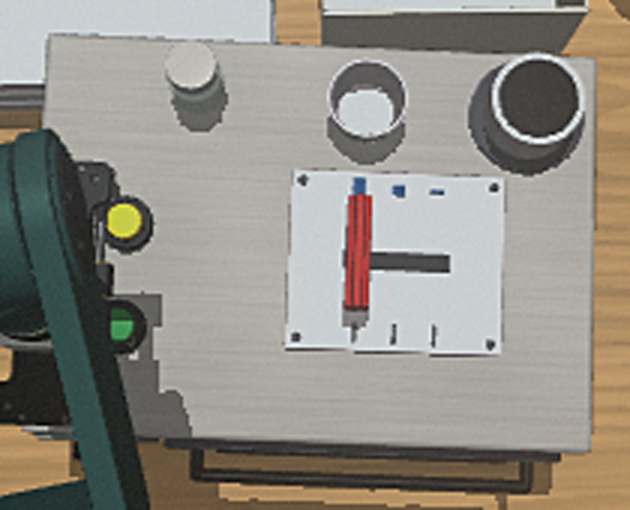

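The handle is at full, the green button is back up at z .221, nothing else has moved, and the robot is clear.

```bash
python3 -c "
from bench import r
print(r.hand_in())"
```

```text
the job is handed in; nothing more can be done
None
```

The damper is fully open and the fan button has been pressed and released, in that order. I handed the job in at about 14 s of the 48 s allowed.

- **Damper:** I pushed the red handle's -y face with the closed fingertips, past half open to the hard stop. There the force rose to 20 N with no further movement. After I let go, the cameras showed the handle had moved about 69–70 mm and was holding at the full mark.
- **Fan button:** I pressed the green button to its bottom stop. The fingertips stopped at z = 0.216 m while the force rose to about 15 N. After I lifted, the button top was back at about 0.221 m, the same as before the press.
- **Everything else:** the yellow lamp button was still up, and the pictures showed nothing else moved. The robot was clear and touching nothing.
- **Failures and disagreements:** one move call was refused for a missing field, so nothing moved, and I resent it. The scene and top cameras disagreed by about 5 mm, so I relied on contact force and the wrist camera for the final positions.

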